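# Click the wide lens home in its sprung dock

### The job

Pick up the wide microscope lens by its black barrel, set it foot down in the pocket of the lens dock and push it down past the sprung balls until it clicks fully home, upright; then let go. Do not drop it, and leave the slim lens and the low tin standing where they are.

Things in the scene. Friction and masses are not known exactly. Their poses are not given: they have to be found in the camera images.
- lens_center (a point): Wide lens, loose, upright on the bench, 80 mm tall, 130 g. Point: on its axis, 40 mm above its foot; z up. Lower 38 mm: aluminium spigot, diameter 44 (foot coned to 24 over the last 10 mm), groove 20 mm above the foot. Upper 42 mm: black barrel, diameter 48, flat top. Grasp the barrel high, about 20 mm above this point, so the fingers clear the dock's rim when it is home.
- dock_seat (a point): Lens dock, fixed: square pocket 68 mm wide inside, 84 outside, rim 38 mm above the bench, a brass spring housing outside each wall (to 60 mm from centre). Point: centre of its floor, 6 mm above the bench. A sprung 20 mm ball in each wall, 26 mm above the bench, leaves 36 mm between. The lens stops on them 18 mm above the floor; 8 to 15 N pushes it past, foot on floor (lens point 40 mm up).
- slim_lens_center (a point): The slim lens, loose, a bystander: the same build and height (80 mm) but its black barrel is only 28 mm in diameter, standing on its foot. This point is on its axis half-way up. Leave it alone.
- tin_center (a point): Low round steel tin with a brass-coloured top, loose, a bystander: diameter 60 mm, 32 mm tall. This point is its centre. Leave it alone.
Mind the look-alikes: they are no part of the job. What is shaped like the part that bears lens_center but purple is not meant.

How it is judged:
At the end, for the whole second after the job is handed in: The wide lens is in the dock's pocket, its foot within 4 mm of the pocket floor (past the balls), within 8 mm of the pocket's axis, upright within 8 degrees, at rest and released (horizontal distance between lens_center and dock_seat below 0.008 m and z of lens_center in the frame of dock_seat below 0.044 m and angle between lens_center's own z axis and vertical below 0.14 rad and linear speed of lens below 0.02 m/s); the robot touches nothing.
It fails at once if the slim lens is moved more than 30 mm or tipped over (distance of slim_lens_center from where it was at the start of the episode above 0.03 m or angle between slim_lens_center's own z axis and vertical above 0.6 rad).
It fails at once if the tin is moved more than 30 mm (distance of tin_center from where it was at the start of the episode above 0.03 m).
It fails at once if the wide lens is dropped (falls free faster than 0.8 m/s, about 30 mm) (linear speed of lens above 0.8 m/s and contact force between lens and the fingers below 0.05 N).
It also fails if it takes over 35 s, if anything falls off the work surface, if the arm or the gripper's body presses on something with over 40 N, if the wrist force passes 120 N, or if a joint passes its speed limit or range.

### The arm

A 6-joint arm with a two-finger parallel gripper is mounted at the origin on the work surface. World frame = base frame: x ahead of the robot, y to its left, z up, the work surface at z = 0. Lengths are in m, angles in rad, forces in N, time in s.
With the tool pointing down it reaches from about 0.375 to 0.9 m from the base axis. Payload 3.1 kg.
Tool frame: the origin (TCP) lies midway between the tips of the shut fingers; the grasp point (between the pads) lies 19 mm behind it; z points along the fingers, y is the line along which they close (so a half turn about z gives the same grasp; the last joint's range is limited). The gripper opens to 87 mm and grips with 3 to 60 N. Pads are 19 mm wide; open, the fingers measure 117 mm over their backs; the gripper's body (75 mm by 190 mm) begins 51 mm behind the grasp point.
Start: joints at [1.073, 0.527, 1.433, -0, 1.181, -0.178], TCP at [0.196, 0.593, 0.223] pointing down, gripper open.
Joint ranges: [-3.08, 3.08], [-0.75, 2.2], [0.22, 2.44], [-1.43, 4.57], [0, 2.65], [-2.85, 2.85]. Speed limits (rad/s): [2.79, 2.79, 3.14, 3.14, 3.14, 3.14].

### API

Orientations are given as a unit quaternion [x, y, z, w].
In Python, from rig import get_obs, cams, job gives the robot as it stands.
- The arm moves only by the tool servo_tool, never from a script. Its argument "moves" is text: rows parted by semicolons, each of 5 numbers parted by spaces: the shift along the tool's x, y, z in m, then the turn about the tool's z in degrees, then the finger opening in m, from 0 to 0.087. In form: dx dy dz spin claw; .... A call has 1 to 10 rows; each row is the pose to reach, as a shift and turn from the pose commanded when the call began, along the tool's axes at that moment; what a row does not reach only later rows make up. A row lasts 1/12 s, in which the tool goes at most 41.7 mm and 7.16 degrees, less where a joint would pass 70% of its speed; a pose out of reach is approached as far as the arm can. A call with a gripper value outside its range is refused whole. The fingers move at their own pace and stop on an object; "grip_force" is the grip in N (left out, the last holds). Time passes only in rows, so rows that repeat a pose let the fingers close. It gives the time, the measured TCP pose, the force, the opening and the grip force at its end, in the units of the state.
- get_obs(): the state, without advancing time (a new reading comes with each control period).
- cams.camera(name): name is "side" or "top"; returns the picture (384x512x3 uint8, blue, green, red); there is no depth.
- cams.camera_model(name): a dict with "fx", "fy", "cx", "cy" (pixels), "dist" ([k1, k2, p1, p2, k3] as OpenCV has them; the pictures are not rectified), "R" (3x3) and "t" (3): a world point X has camera coordinates R X + t. Camera axes: x right, y down, z forward; pixel columns grow to the right and rows downward; lengths in m; the calibration is good to about 2 mm. A picture is of the moment at which its call begins. camera_model takes no time and is no camera call.
- job.hand_in(): hands the job in; it is judged then, once.
The state is a dict: "time": time; "q": joint angles; "joint_velocities": joint speeds; "joint_torque": joint torques, N m; "position": TCP position; "tool_rot": TCP orientation; "ft_force": force on the tool from outside, world axes, zero at the start; "moment": the same for the moment, N m; "grip_width": finger opening in m; "grip_force": force on a finger pad.
Only numpy, scipy, OpenCV 4.12 (cv2) and the standard library are available. Lean on these libraries where they do the work, as an engineer would, in place of code of your own. Each camera call takes 0.05 s, during which the arm holds its last target. There are 200 camera calls.

## Working session

There is one attempt and no reset: what is moved stays moved. The work goes in short steps, Python scripts to look and compute and a tool call to move; the robot and the scene stay as the last step left them, time stands still between calls to the robot, and variables do not carry over. Pictures are saved under pics/ and viewed, at most 10 in all, crops included, and the job is handed in when it is done.

Besides the shell and the picture viewer there is one more tool, called after ">>>" as name(argument=value, ...), one argument or row to a line, values as JSON. servo_tool: Moves the arm, as the interface text tells. Its arguments: {"type":"object","properties":{"moves":{"type":"string"},"grip_force":{"type":"number"}},"required":["moves"]}

```bash
mkdir -p pics; python3 - <<'E'
from rig import get_obs,cams
import cv2
for n in("top","side"):
    cv2.imwrite(f"pics/{n}0.png",cams.camera(n)); m=cams.camera_model(n); print(n,m)
o=get_obs(); print(o['time'],o['position'],o['tool_rot'],o['grip_width'])
E
```

```text
top {'fx': 359.7903407927753, 'fy': 359.7903407927753, 'cx': 258.70333980114185, 'cy': 194.59569638605817, 'dist': array([-0.10599115,  0.        ,  0.        ,  0.        ,  0.        ]), 'R': array([[ 0.02315879, -0.99956562,  0.01822744],
       [-0.99472806, -0.02486092, -0.09948884],
       [ 0.09989878, -0.0158273 , -0.99487172]]), 't': array([-0.00647844,  0.50969828,  0.66287984])}
side {'fx': 401.5673471789484, 'fy': 401.5673471789484, 'cx': 252.65525140955793, 'cy': 195.21116300730023, 'dist': array([-0.08906515,  0.        ,  0.        ,  0.        ,  0.        ]), 'R': array([[-0.96257074, -0.27072598, -0.01284576],
       [-0.18226317,  0.68166239, -0.70860181],
       [ 0.20059339, -0.67973806, -0.70549164]]), 't': array([0.50442469, 0.12809566, 0.65560056])}
0.1 [0.19613543 0.592744   0.22167662] [ 1.59205474e-01  9.87244999e-01 -9.11613250e-04 -3.14391224e-04] 0.08679795568003304
```

View pics/top0.png

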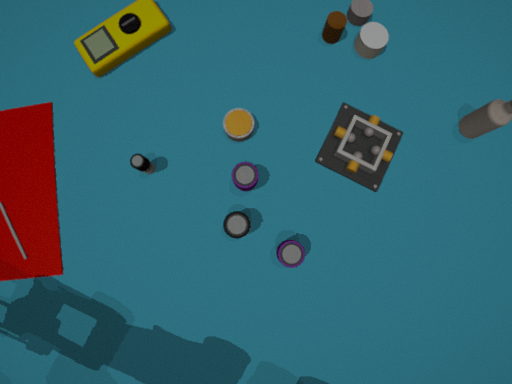

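View pics/side0.png

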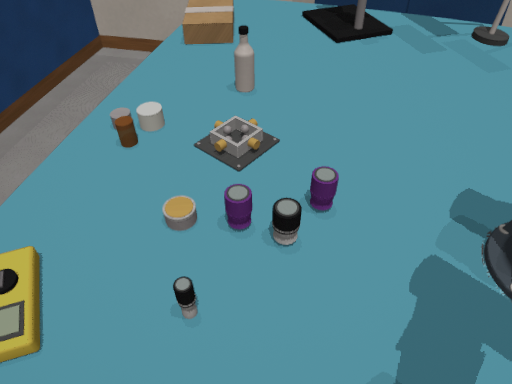

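The top view has three wide lenses: black at (237,225), purple at (245,176) and purple at (291,254). The slim black one is at (140,162), the tin at (239,124) and the dock at (365,145). The black one at (237,225), seen at (287,218) in the side view, fits the description. I'll measure it and confirm with a crop.

```bash
cat > h.py <<'E'
import numpy as np,cv2
from rig import get_obs,cams
def ray(n,uv):
    m=cams.camera_model(n);K=np.array([[m['fx'],0,m['cx']],[0,m['fy'],m['cy']],[0,0,1]])
    p=cv2.undistortPoints(np.array([[uv]],float),K,m['dist'])[0,0]
    R=m['R'];return -R.T@m['t'],R.T@np.array([p[0],p[1],1])
def onz(n,uv,z):
    c,d=ray(n,uv);return c+d*(z-c[2])/d[2]
def tri(a,b):
    A=[];y=[]
    for n,uv in(("top",a),("side",b)):
        c,d=ray(n,uv);d/=np.linalg.norm(d);P=np.eye(3)-np.outer(d,d);A.append(P);y.append(P@c)
    return np.linalg.lstsq(np.vstack(A),np.hstack(y),rcond=None)[0]
def grey(im,box,lo,hi=256,smax=70):
    u0,v0,u1,v1=box;h=cv2.cvtColor(im,cv2.COLOR_BGR2HSV)
    m=((h[...,1]<smax)&(h[...,2]>=lo)&(h[...,2]<hi)).astype(np.uint8)
    k=np.zeros_like(m);k[v0:v1,u0:u1]=m[v0:v1,u0:u1]
    return max(cv2.findContours(k,cv2.RETR_EXTERNAL,cv2.CHAIN_APPROX_NONE)[0],key=cv2.contourArea)
E
python3 - <<'E'
from h import *
t=cv2.imread('pics/top0.png');s=cv2.imread('pics/side0.png')
e=[]
for im,b in((t,(222,208,252,240)),(s,(272,195,302,216))):
    c=grey(im,b,90); e.append(cv2.minAreaRect(c));print(e[-1],cv2.contourArea(c))
a,b=e[0][0],e[1][0]
print("lens tri",tri(a,b),"z80",onz("top",a,.08),onz("side",b,.08))
c=grey(t,(330,108,400,180),120); r=cv2.minAreaRect(c);print(r,cv2.contourArea(c))
P=np.array([onz("top",p,.038) for p in cv2.boxPoints(r)]);print("dock",P.mean(0),P[:,:2].round(4).tolist(),[np.linalg.norm(P[i]-P[i-1]) for i in range(4)])
d=P[1]-P[0];print("dock ang",np.degrees(np.arctan2(d[1],d[0])))
for n,p in(("slim",(138,160)),):print(n,onz("top",p,.08))
print("tin",onz("top",(239,123),.032))
for n,p in(("pA",(245,175)),("pB",(292,255))):print(n,onz("top",p,.08))
A=cv2.resize(t[100:280,210:410],(800,720))[:600];B=cv2.resize(t[190:290,200:320],None,fx=3,fy=3);
C=cv2.resize(s[110:250,190:350],None,fx=2.5,fy=2.5,interpolation=2)
D=cv2.resize(t[100:250,210:410],None,fx=2,fy=2,interpolation=2)
o=np.zeros((350,800,3),np.uint8);o[:350,:400]=C;o[:300,400:]=D;cv2.imwrite('pics/c1.png',o)
E
```

```text
((236.0, 224.5), (17.0, 18.0), 90.0) 241.5
((286.5, 207.0), (14.0, 19.0), 90.0) 222.5
lens tri [0.45163318 0.04518483 0.08064167] z80 [0.45077006 0.04508754 0.08      ] [0.45260963 0.04468997 0.08      ]
((364.5779113769531, 142.27197265625), (42.57970428466797, 41.19586944580078), 25.201122283935547) 1644.5
dock [ 0.61596125 -0.19734647  0.038     ] [[0.5947, -0.1416], [0.6704, -0.177], [0.637, -0.2538], [0.5617, -0.217]] [np.float64(0.08225314226433168), np.float64(0.08357779719936652), np.float64(0.08381029037113968), np.float64(0.08385831574324257)]
dock ang -25.02103405035206
slim [0.56107861 0.22423412 0.08      ]
tin [0.64768427 0.04735961 0.032     ]
pA [0.53847652 0.03172084 0.08      ]
pB [ 0.399993   -0.05376498  0.08      ]
```

View pics/c1.png

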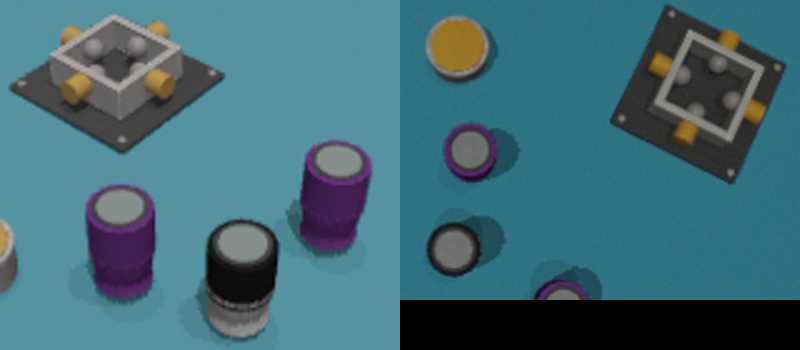

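The crop confirms the target: of the three wide lenses, only the one at top (237,225) / side (287,218) is black with an aluminium spigot. The other two are all purple. Its top triangulates to z = 80.6 mm (80 expected), and the dock rim measures 83 mm (84 expected). I'll move over the lens now.

>>> servo_tool(
  moves="-0.04 -0.042 0 -2 0.087; -0.07 -0.074 0 -5 0.087; -0.097 -0.103 0 -8 0.087; -0.124 -0.132 0 -11 0.087; -0.151 -0.161 0 -14 0.087; -0.178 -0.19 0 -17 0.087; -0.205 -0.219 0 -20 0.087; -0.232 -0.248 0 -23 0.087; -0.259 -0.276 0 -25 0.087; -0.286 -0.304 0 -25 0.087",
  grip_force=25,
)

```text
time: 0.93
position: [0.3721, 0.2136, 0.2225]
tool_rot: [-0.059, 0.998, -0.0, -0.0]
ft_force: [0.9, 1.1, -0.4]
grip_width: 0.0868
grip_force: 0.0
```

```bash
cat >> h.py <<'E'
from scipy.spatial.transform import Rotation as Ro
def go(target):
    o=get_obs();R=Ro.from_quat(o['tool_rot'])
    print(round(o['time'],2),o['position'].round(4),"yaw_y",np.degrees(np.arctan2(*R.as_matrix()[1::-1,1])).round(1),"tilt",R.as_matrix()[:,2].round(3),"grip",o['grip_width'],o['grip_force'],"F",np.round(o['ft_force'],1),"shift",R.inv().apply(np.array(target)-o['position']).round(4))
E
python3 -c "
from h import *
go([.4515,.045,.2])"
```

```text
0.93 [0.3721 0.2136 0.2225] yaw_y 96.8 tilt [-0. -0. -1.] grip 0.08684521621341426 0.0 F [ 0.9  1.1 -0.4] shift [-0.0589 -0.1767  0.0225]
```

>>> servo_tool(
  moves="-0.012 -0.035 0 0 0.087; -0.024 -0.07 0.01 0 0.087; -0.036 -0.105 0.02 0 0.087; -0.048 -0.14 0.04 0 0.087; -0.059 -0.17 0.06 0 0.087; -0.059 -0.177 0.08 0 0.087; -0.059 -0.177 0.1 0 0.087; -0.059 -0.177 0.1 0 0.087; -0.059 -0.177 0.1 0 0.087",
)

```text
time: 1.68
position: [0.4501, 0.0465, 0.1218]
tool_rot: [-0.058, 0.998, 0.0, -0.002]
ft_force: [-0.2, 0.5, 0.3]
grip_width: 0.087
grip_force: 0.0
```

```bash
python3 -c "
from h import *
go([.4515,.045,.041])
t=cams.camera('top');s=cams.camera('side')
o=np.hstack([cv2.resize(t[150:290,160:320],None,fx=2.5,fy=2.5),cv2.resize(s[110:250,210:370],None,fx=2.5,fy=2.5)]);cv2.imwrite('pics/c2.png',o)"
```

```text
1.68 [0.4501 0.0465 0.1218] yaw_y 96.6 tilt [-0.004  0.001 -1.   ] grip 0.08700545323478828 0.0 F [-0.2  0.5  0.3] shift [-0.0015 -0.0018  0.0808]
```

View pics/c2.png

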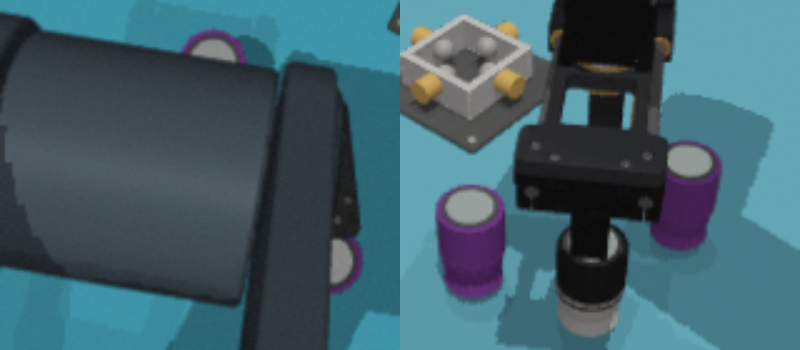

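The side crop shows the fingers straddling the black lens: the near finger is centred on its barrel at crop (590,260), with the purple ones clear on both sides. Now I'll descend and grip.

>>> servo_tool(
  moves="-0.001 -0.001 0.02 0 0.087; -0.001 -0.001 0.04 0 0.087; -0.001 -0.001 0.06 0 0.087; -0.001 -0.001 0.08 0 0.087; -0.001 -0.001 0.08 0 0.087; -0.001 -0.001 0.08 0 0.03; -0.001 -0.001 0.08 0 0.03; -0.001 -0.001 0.08 0 0.03; -0.001 -0.001 0.08 0 0.03; -0.001 -0.001 0.08 0 0.03",
  grip_force=30,
)

```text
time: 2.62
position: [0.453, 0.0456, 0.0436]
tool_rot: [-0.058, 0.998, -0.0, 0.001]
ft_force: [0.3, -0.7, 0.2]
grip_width: 0.0617
grip_force: 0.0
```

>>> servo_tool(
  moves="0 0 0 0 0.03; 0 0 0 0 0.03; 0 0 0 0 0.03; 0 0 0 0 0.03; 0 0 -0.01 0 0.03; 0 0 -0.02 0 0.03; 0 0 -0.03 0 0.03; 0 0 -0.03 0 0.03",
)

```text
time: 3.28
position: [0.453, 0.0456, 0.0735]
tool_rot: [-0.058, 0.998, -0.0, 0.001]
ft_force: [0.2, 0.5, -2.1]
grip_width: 0.0475
grip_force: 30.0
```

>>> servo_tool(
  moves="0 0 -0.02 0 0.03; 0 0 -0.04 0 0.03; 0 0 -0.06 0 0.03; 0 0 -0.075 0 0.03; 0 0 -0.075 0 0.03",
)

```text
time: 3.7
position: [0.4538, 0.0455, 0.1493]
tool_rot: [-0.058, 0.998, -0.0, 0.002]
ft_force: [0.9, 0.2, -1.0]
grip_width: 0.0475
grip_force: 30.0
```

```bash
python3 -c "
from h import *
go([.616,-.197,.15])"
```

```text
3.7 [0.4538 0.0455 0.1493] yaw_y 96.7 tilt [ 0.005 -0.001 -1.   ] grip 0.04747731313484357 29.972843332216144 F [ 0.9  0.2 -1. ] shift [-1.328e-01 -2.597e-01  2.000e-04]
```

>>> servo_tool(
  moves="-0.01 -0.02 0 0 0.03; -0.026 -0.051 0 0 0.03; -0.042 -0.082 0 0 0.03; -0.058 -0.113 0 0 0.03; -0.074 -0.144 0 0 0.03; -0.09 -0.175 0 0 0.03; -0.106 -0.206 0 0 0.03; -0.12 -0.235 0 0 0.03; -0.13 -0.253 0 0 0.03; -0.133 -0.26 0 0 0.03",
)

```text
time: 4.53
position: [0.6161, -0.2004, 0.1452]
tool_rot: [-0.057, 0.998, -0.0, 0.0]
ft_force: [0.6, 0.0, -1.3]
grip_width: 0.0474
grip_force: 30.0
```

>>> servo_tool(
  moves="0 0 0.02 0 0.03; 0 0 0.04 0 0.03; 0 0 0.04 0 0.03; 0 0 0.04 0 0.03",
)

```text
time: 4.87
position: [0.6123, -0.1953, 0.105]
tool_rot: [-0.058, 0.998, 0.002, -0.003]
ft_force: [0.4, 0.5, -0.4]
grip_width: 0.0471
grip_force: 30.0
```

```bash
python3 -c "
from h import *
go([.616,-.197,.10])
t=cams.camera('top');s=cams.camera('side');cv2.imwrite('pics/s3.png',s);cv2.imwrite('pics/t3.png',t)
o=np.hstack([cv2.resize(t[70:210,290:450],None,fx=2.5,fy=2.5),cv2.resize(s[50:190,160:320],None,fx=2.5,fy=2.5)]);cv2.imwrite('pics/c3.png',o)"
```

```text
4.87 [ 0.6123 -0.1953  0.105 ] yaw_y 96.7 tilt [-0.006  0.003 -1.   ] grip 0.04710892888975464 29.97317391447723 F [ 0.4  0.5 -0.4] shift [-0.0035 -0.0021  0.005 ]
```

View pics/c3.png

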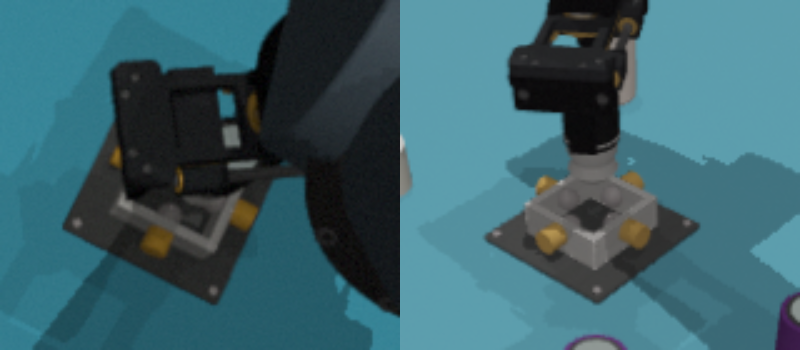

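The side crop shows the spigot centred over the pocket: spigot edges at crop 570–617, rim corners about 527–657. I'll check this numerically.

```bash
python3 -c "
from h import *
P=np.array([onz('side',p,.038) for p in((235.2,116.8),(262.8,130),(237.2,144),(210,130.8))]);print(P[:,:2].round(3).tolist(),P.mean(0).round(4),[np.linalg.norm(P[i]-P[i-1]).round(4) for i in range(4)])
m=cams.camera_model('side');K=np.array([[m['fx'],0,m['cx']],[0,m['fy'],m['cy']],[0,0,1]])
pr=lambda x:cv2.projectPoints(np.array([x],float),cv2.Rodrigues(m['R'])[0],m['t'],K,m['dist'])[0].ravel()
print(pr([.6123,-.1953,.09]),pr([.6123,-.1953,.0615]))
s=cv2.imread('pics/s3.png')
h=cv2.cvtColor(s,cv2.COLOR_BGR2HSV)
for v in(112,115,117,119): print(v,h[v,222:252,1].tolist())
go([.616,-.197,.10])
"
```

```text
[[0.634, -0.244], [0.559, -0.21], [0.599, -0.147], [0.671, -0.178]] [ 0.6159 -0.1947  0.038 ] [np.float64(0.0761), np.float64(0.082), np.float64(0.074), np.float64(0.0785)]
[236.97402092 110.1045976 ] [237.49073293 121.30808879]
112 [129, 128, 128, 126, 128, 90, 14, 11, 8, 8, 8, 8, 8, 8, 8, 10, 8, 8, 8, 8, 8, 8, 11, 30, 114, 128, 126, 126, 126, 128]
115 [128, 128, 126, 128, 128, 67, 8, 8, 9, 8, 8, 5, 5, 8, 8, 5, 3, 11, 8, 5, 6, 6, 5, 8, 11, 86, 122, 128, 127, 120]
117 [125, 126, 130, 130, 115, 23, 10, 8, 10, 7, 10, 7, 7, 10, 10, 10, 10, 10, 10, 7, 5, 7, 7, 8, 8, 107, 128, 127, 128, 126]
119 [130, 129, 129, 130, 130, 89, 8, 7, 10, 10, 7, 7, 7, 9, 9, 9, 9, 9, 7, 9, 5, 5, 7, 24, 109, 126, 124, 117, 44, 130]
4.97 [ 0.6146 -0.1965  0.1077] yaw_y 96.7 tilt [-0.  0. -1.] grip 0.047328027514410995 29.973229479510337 F [ 0.2 -0.3 -1.3] shift [-0.0014 -0.0007  0.0077]
```

>>> servo_tool(
  moves="-0.0015 -0.0005 0.01 0 0.03; -0.0015 -0.0005 0.02 0 0.03; -0.0015 -0.0005 0.03 0 0.03; -0.0015 -0.0005 0.037 0 0.03; -0.0015 -0.0005 0.037 0 0.03; -0.0015 -0.0005 0.037 0 0.03",
  grip_force=58,
)

```text
time: 5.47
position: [0.6158, -0.1972, 0.0697]
tool_rot: [-0.058, 0.998, 0.0, -0.001]
ft_force: [-1.6, -1.0, -1.4]
grip_width: 0.0473
grip_force: 57.9
```

```bash
python3 -c "
from h import *
go([.616,-.1965,.0496])"
```

```text
5.47 [ 0.6158 -0.1972  0.0697] yaw_y 96.7 tilt [-0.001  0.001 -1.   ] grip 0.04726590353825734 57.929602498188615 F [-1.6 -1.  -1.4] shift [-0.0003  0.0007  0.0201]
```

Just above the balls. Pushing down slowly.

>>> servo_tool(
  moves="0 0 0.003 0 0.03; 0 0 0.006 0 0.03; 0 0 0.009 0 0.03; 0 0 0.012 0 0.03; 0 0 0.014 0 0.03; 0 0 0.016 0 0.03; 0 0 0.018 0 0.03; 0 0 0.019 0 0.03; 0 0 0.02 0 0.03; 0 0 0.02 0 0.03",
)

```text
time: 6.3
position: [0.6164, -0.1968, 0.0495]
tool_rot: [-0.058, 0.998, 0.001, 0.0]
ft_force: [3.2, 2.2, -6.4]
grip_width: 0.0469
grip_force: 57.9
```

```bash
python3 -c "
from h import *
go([.616,-.1965,.0496])"
```

```text
6.3 [ 0.6164 -0.1968  0.0495] yaw_y 96.7 tilt [ 0.     0.001 -1.   ] grip 0.04688551092189501 57.91371714323759 F [ 3.2  2.2 -6.4] shift [ 0.0004  0.0003 -0.0001]
```

>>> servo_tool(
  moves="0 0 0.001 0 0.03; 0 0 0.002 0 0.03; 0 0 0.003 0 0.03; 0 0 0.003 0 0.03; 0 0 0.003 0 0.03",
)

```text
time: 6.72
position: [0.6167, -0.197, 0.0489]
tool_rot: [-0.058, 0.998, 0.0, 0.001]
ft_force: [2.0, 4.9, 5.4]
grip_width: 0.0472
grip_force: 58.0
```

Floor contact: the force has turned upward and TCP z is 0.049, against 0.0496 predicted for home. Now I'll release and lift.

>>> servo_tool(
  moves="0 0 0 0 0.087; 0 0 0 0 0.087; 0 0 0 0 0.087; 0 0 0 0 0.087; 0 0 0 0 0.087; 0 0 0 0 0.087; 0 0 0 0 0.087; 0 0 0 0 0.087",
)

```text
time: 7.38
position: [0.6161, -0.1976, 0.0474]
tool_rot: [-0.058, 0.998, -0.0, -0.0]
ft_force: [-0.7, 0.1, -0.4]
grip_width: 0.0853
grip_force: 0.0
```

>>> servo_tool(
  moves="0 0 -0.01 0 0.087; 0 0 -0.03 0 0.087; 0 0 -0.05 0 0.087; 0 0 -0.08 0 0.087; 0 0 -0.11 0 0.087; 0 0 -0.14 0 0.087; 0.03 0.01 -0.15 0 0.087; 0.06 0.02 -0.15 0 0.087; 0.09 0.03 -0.15 0 0.087; 0.12 0.04 -0.15 0 0.087",
)

```text
time: 8.22
position: [0.4912, -0.1713, 0.1988]
tool_rot: [-0.058, 0.998, -0.001, 0.001]
ft_force: [-0.7, 0.5, -0.1]
grip_width: 0.087
grip_force: 0.0
```

>>> servo_tool(
  moves="0.03 0.03 0 0 0.087; 0.05 0.06 0 0 0.087; 0.06 0.09 0 0 0.087; 0.06 0.12 0 0 0.087; 0.06 0.14 0 0 0.087; 0.06 0.15 0 0 0.087; 0.06 0.15 0 0 0.087; 0.06 0.15 0 0 0.087",
)

```text
time: 8.88
position: [0.4162, -0.03, 0.1981]
tool_rot: [-0.059, 0.998, -0.001, 0.001]
ft_force: [0.2, -0.6, -0.8]
grip_width: 0.0869
grip_force: 0.0
```

```bash
python3 -c "
from h import *
go([.616,-.1965,.0496])
t=cams.camera('top');s=cams.camera('side')
for n,im,b in(('top',t,(350,115,380,165)),('side',s,(222,80,252,125))):
    try:
        c=cv2.minAreaRect(grey(im,b,90));print(n,c,onz(n,c[0],.086))
    except Exception as e:print(e)
o=np.hstack([cv2.resize(t[70:210,290:450],None,fx=2.5,fy=2.5),cv2.resize(s[50:190,160:320],None,fx=2.5,fy=2.5)]);cv2.imwrite('pics/c4.png',o)"
```

```text
8.88 [ 0.4162 -0.03    0.1981] yaw_y 96.8 tilt [ 0.002 -0.001 -1.   ] grip 0.0869241782428176 0.0 F [ 0.2 -0.6 -0.8] shift [-0.1786 -0.1887  0.149 ]
top ((371.5, 135.5), (17.0, 15.0), 90.0) [ 0.61613267 -0.1947681   0.086     ]
side ((243.0, 85.5), (11.0, 16.0), 90.0) [ 0.63181626 -0.30425918  0.086     ]
```

View pics/c4.png

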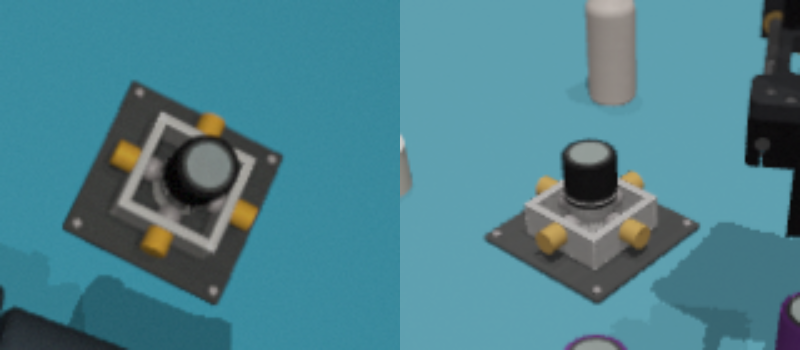

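The lens stands upright in the pocket, with its top disc at top (371.5,135.5) and side about (235,111). The side mask had picked up the bottle instead, so I'll redo that measurement for the seated height.

```bash
python3 -c "
from h import *
s=cams.camera('side');c=cv2.minAreaRect(grey(s,(222,102,250,118),90));print(c)
print(tri((371.5,135.5),c[0]),onz('side',c[0],.086))"
```

```text
((235.0, 111.0), (8.0, 16.0), 90.0)
[ 0.6160105  -0.19409997  0.08783126] [ 0.61734749 -0.19681373  0.086     ]
```

```bash
python3 -c "
from rig import job
print(job.hand_in())"
```

```text
the job is handed in; nothing more can be done
None
```

The black wide lens is clicked home in the dock, upright and released, about 2 mm from the pocket's centre, and the job is handed in at about 9 s; its top measures 88 mm up (86 expected at home), and I kept the arm clear of the slim lens and tin but did not re-measure them at the end.

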